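# Put the microscope parts in their nests

## Task

Put the four microscope parts lying about the bench away, each into the white nest whose shape and size match it: the slim objective in the small round one, the wide objective in the large round one, the filter cube in the square one and the prism slider in the oblong one. Set each down gently, without dropping it, so that it stands upright and flat on the floor of its nest, fully inside the lip, the cube and the slider lined up with their nests' sides, and leave the little amber oil bottle standing where it is.

Things in the scene. Friction and masses are not known exactly. Their poses are not given: they have to be found in the camera images.
- slim_mid (a point): Slim microscope objective standing upright: bright steel cylinder 30 mm in diameter (44 mm tall) with black bands and a nose tapering to 15 mm; 64 mm tall in all. Round, any grasp yaw. Loose, 70 to 280 g. The point is its centre, 32 mm above its underside; z up.
- wide_mid (a point): Wide low-power objective standing upright: squat dark steel cylinder 52 mm in diameter with two bright rings and a large lens on top; 38 mm tall, straight-sided to 30 mm. Round, any grasp yaw. Loose, 70 to 280 g. The point is its centre, 19 mm above its underside; z up.
- cube_mid (a point): Filter cube: black 40 x 40 x 40 mm block with a round window and four small screws on top. x and y are along its level edges. Loose, 70 to 280 g. The point is its centre, 20 mm above its underside; z up.
- slider_mid (a point): Prism slider lying flat: dark steel bar 90 mm long (x) x 26 mm wide (y) x 12 mm thick, with a raised prism housing 34 mm long (x), 26 mm wide (y) at its middle reaching 30 mm above the underside. Grip the housing across y. Loose, 70 to 280 g. The point is its centre, 15 mm above its underside; z up.
- nest_slim: Nest for the slim objective: low white tray with a cork floor, fixed to the bench, small round, inside diameter 48 mm, outside 60 mm. Its floor is 3 mm and its lip 9 mm above the bench, leaving 9 mm of play round the part, too little for fingers: grip the part high enough that the fingertips stay above the lip. Origin: centre of its underside, on the bench; z up.
- nest_wide: Nest for the wide objective: low white tray with a cork floor, fixed to the bench, large round, inside diameter 70 mm, outside 82 mm. Its floor is 3 mm and its lip 9 mm above the bench, leaving 9 mm of play round the part, too little for fingers: grip the part high enough that the fingertips stay above the lip. Origin: centre of its underside, on the bench; z up.
- nest_cube: Nest for the filter cube: low white tray with a cork floor, fixed to the bench, square, inside 58 x 58 mm, outside 70 x 70 mm, x and y along its sides. Its floor is 3 mm and its lip 9 mm above the bench, leaving 9 mm of play round the part, too little for fingers: grip the part high enough that the fingertips stay above the lip. Origin: centre of its underside, on the bench; z up.
- nest_slider: Nest for the prism slider: low white tray with a cork floor, fixed to the bench, oblong, inside 108 mm (x) x 44 mm (y), outside 120 x 56 mm. Its floor is 3 mm and its lip 9 mm above the bench, leaving 9 mm of play round the part, too little for fingers: grip the part high enough that the fingertips stay above the lip. Origin: centre of its underside, on the bench; z up.
- oil_mid (a point): Small loose amber glass bottle of immersion oil, a bystander, 28 mm in diameter, 52 mm tall; the point is its centre, half-way up. Other small things on the bench stand no taller than it, except a tall bottle and a beaker outside the work area.
There are look-alikes about, which are no part of the job. Leave any turquoise or yellow look-alike of the nest_slider alone.

How it is judged:
At the end, for the whole second after the job is handed in: Each part rests released, upright (within 0.1 rad) and flat on the floor of its own nest (within 3 mm), inside the lip (centres within 11 mm level for the round parts, 14 mm for cube and slider), the slider within 0.3 rad and the cube within 0.35 rad of its nest's sides, nothing moving (horizontal distance between slim_mid and nest_slim below 0.011 m and z of slim_mid in the frame of nest_slim below 0.038 m and angle between each of slim_mid, wide_mid, cube_mid, slider_mid's own z axis and vertical below 0.1 rad and linear speed of each of slim, wide, cube, slider below 0.02 m/s and horizontal distance between wide_mid and nest_wide below 0.011 m and z of wide_mid in the frame of nest_wide below 0.025 m and horizontal distance between cube_mid and nest_cube below 0.014 m and z of cube_mid in the frame of nest_cube below 0.026 m and horizontal distance between slider_mid and nest_slider below 0.014 m and z of slider_mid in the frame of nest_slider below 0.021 m and angle between the x axis of slider_mid and the x axis of nest_slider, either way round below 0.3 rad and (angle between the x axis of cube_mid and the x axis of nest_cube, either way round below 0.35 rad or angle between the x axis of cube_mid and the y axis of nest_cube, either way round below 0.35 rad)); the robot touches nothing.
It fails at once if the slim objective is dropped or flung (over 0.7 m/s with no finger on it) (linear speed of slim above 0.7 m/s and contact force between slim and the fingers below 0.01 N).
It fails at once if the wide objective is dropped or flung (over 0.7 m/s with no finger on it) (linear speed of wide above 0.7 m/s and contact force between wide and the fingers below 0.01 N).
It fails at once if the filter cube is dropped or flung (over 0.7 m/s with no finger on it) (linear speed of cube above 0.7 m/s and contact force between cube and the fingers below 0.01 N).
It fails at once if the prism slider is dropped or flung (over 0.7 m/s with no finger on it) (linear speed of slider above 0.7 m/s and contact force between slider and the fingers below 0.01 N).
It fails at once if the oil bottle is tipped or pushed more than 30 mm (angle between oil_mid's own z axis and vertical above 0.4 rad or distance of oil_mid from where it was at the start of the episode above 0.03 m).
It also fails if it takes over 112 s, if anything falls off the work surface, if the arm or the gripper's body presses on something with over 40 N, if the wrist force passes 120 N, or if a joint passes its speed limit or range.

## Robot

A 7-joint arm with a two-finger parallel gripper is mounted at the origin on the work surface. World frame = base frame: x ahead of the robot, y to its left, z up, the work surface at z = 0. Lengths are in m, angles in rad, forces in N, time in s.
With the tool pointing down it reaches from about 0.425 to 0.875 m from the base axis. Payload 4.7 kg.
Tool frame: the origin (TCP) lies at the very end of the fingers, on their centre line; the grasp point (between the pads) lies 19 mm behind it; z points along the fingers, y is the line along which they close (so a half turn about z gives the same grasp; the last joint's range is limited). The gripper opens to 87 mm and grips with 3 to 60 N. Pads are 19 mm wide; open, the fingers measure 117 mm over their backs; the gripper's body (75 mm by 190 mm) begins 51 mm behind the grasp point.
Start: joints at [1.173, 0.321, -0.07, 1.45, 0.023, 1.371, -0.057], TCP at [0.26, -0.596, 0.223] pointing down, gripper open.
Joint ranges: [-2.86, 2.86], [-0.3, 2.09], [-1.38, 1.24], [0.06, 2.45], [-1.56, 4.7], [0.09, 2.05], [-2.69, 2.69]. Speed limits (rad/s): [2.57, 2.57, 3.14, 3.14, 3.14, 3.14, 3.14].

## Interface

Orientations are given as a rotation vector (axis times angle).
In Python, from bench import ctrl, get_image, job gives the robot as it stands.
- The arm moves only by the shell command python3 -m crank 'ROWS' [FORCE]. ROWS is JSON, a list that holds one entry, the list of rows, each a list of 5 numbers: the shift along the tool's x, y, z in mm, then the turn about the tool's z in rad, then the closure, from -1 (fully open) to 1 (shut), so that 0 is half open. A call has 1 to 10 rows; each row shifts and turns the commanded pose from where the row before left it, along the tool's axes as they then stand; what a row does not reach is not made up. A row lasts 1/12 s, in which the tool goes at most 41.7 mm and 7.16 degrees, less where a joint would pass 70% of its speed; a pose out of reach is approached as far as the arm can. A call with a gripper value outside its range is refused whole. The fingers move at their own pace and stop on an object; FORCE is the grip in N (left out, the last holds). Time passes only in rows, so rows that do not move let the fingers close. It gives the time, the measured TCP pose, the force, the opening and the grip force at its end, in the units of the state.
- ctrl.get_state(): the state, without advancing time (a new reading comes with each control period).
- get_image(name): name is "scene" or "top" or "wrist"; returns a dict with "pixels" (420x560x3 uint8, red, green, blue), "fx", "fy", "cx", "cy" (pixels), "k1" (the pictures are not rectified: a ray, as slopes to the right and down, at radius r is drawn at 1 + k1 r^2 times it, then the intrinsics apply), "T" (4x4, takes a point from camera to world coordinates); the wrist camera has in their place "T_tool_cam" (4x4, takes a point from camera to tool coordinates, whose origin is the TCP and whose axes are the flange's). Camera axes: x right, y down, z forward; pixel columns grow to the right and rows downward; lengths in m; the calibration is good to about 2 mm. A picture is of the moment at which its call begins: read the wrist's pose just before it. There is no depth.
- job.close_job(): hands the job in; it is judged then, once.
The state is a dict: "time": time; "joint_positions": joint angles; "qd": joint speeds; "joint_torque": joint torques, N m; "position": TCP position; "tool_rot": TCP orientation; "ft_force": force on the tool from outside, world axes, zero at the start; "torque": the same for the moment, N m; "grip_width": opening from 0.0 (shut) to 1.0 (fully open); "grip_force": force on a finger pad.
Only numpy, scipy, OpenCV 4.12 (cv2) and the standard library are available. Lean on these libraries where they do the work, as an engineer would, in place of code of your own. Each camera call takes 0.05 s, during which the arm holds its last target. There are 200 camera calls.

## Working session

There is one attempt and no reset: what is moved stays moved. The work goes in short steps, Python scripts to look and compute and a shell command to move; the robot and the scene stay as the last step left them, time stands still between calls to the robot, and variables do not carry over. Pictures are saved under pics/ and viewed, at most 14 in all, crops included, and the job is handed in when it is done.

```bash
ls; mkdir -p pics; python3 - <<'E'
from bench import ctrl,get_image
import cv2,numpy as np
s=ctrl.get_state();print({k:np.round(v,3).tolist() for k,v in s.items()})
for n in("scene","top"):
    d=get_image(n);cv2.imwrite(f"pics/{n}0.png",cv2.resize(d["pixels"][:,:,::-1],(800,600),interpolation=cv2.INTER_CUBIC))
    print(n,d["fx"],d["fy"],d["cx"],d["cy"],d["k1"],np.round(d["T"],4).tolist())
d=get_image("wrist");print(d["fx"],d["cx"],d["cy"],d["k1"],np.round(d["T_tool_cam"],4).tolist())
E
```

```text
pics
{'time': 0.0, 'joint_positions': [1.173, 0.322, -0.07, 1.452, 0.023, 1.371, -0.057], 'qd': [0.001, -0.001, 0.001, -0.0, -0.001, 0.001, 0.002], 'joint_torque': [-0.001, -49.13, -0.404, -31.253, -0.064, 0.044, 0.0], 'position': [0.26, -0.595, 0.221], 'tool_rot': [-3.073, -0.642, 0.001], 'ft_force': [-0.46, -0.77, 0.433], 'torque': [-0.008, 0.004, -0.029], 'grip_force': 0.0, 'grip_width': 1.002}
scene 474.2733783375938 474.2733783375938 283.93540820755805 212.15660682290573 -0.10893852942021122 [[0.2429, 0.602, -0.7607, 1.2701], [0.9699, -0.1634, 0.1804, -0.3053], [-0.0157, -0.7816, -0.6236, 0.7665], [0.0, 0.0, 0.0, 1.0]]
top 380.247652709059 380.247652709059 275.5797607366489 217.27025670268873 -0.10431011389312979 [[0.0728, -0.9749, 0.2106, 0.1827], [-0.9973, -0.0719, 0.0118, -0.0965], [0.0037, -0.2109, -0.9775, 1.1012], [0.0, 0.0, 0.0, 1.0]]
377.10241815260974 282.6352747358029 211.4199558876094 -0.06336392894300413 [[-0.0002, -0.9603, -0.279, 0.0754], [1.0, 0.0, -0.0009, -0.0004], [0.0009, -0.279, 0.9603, -0.1639], [0.0, 0.0, 0.0, 1.0]]
```

View pics/top0.png

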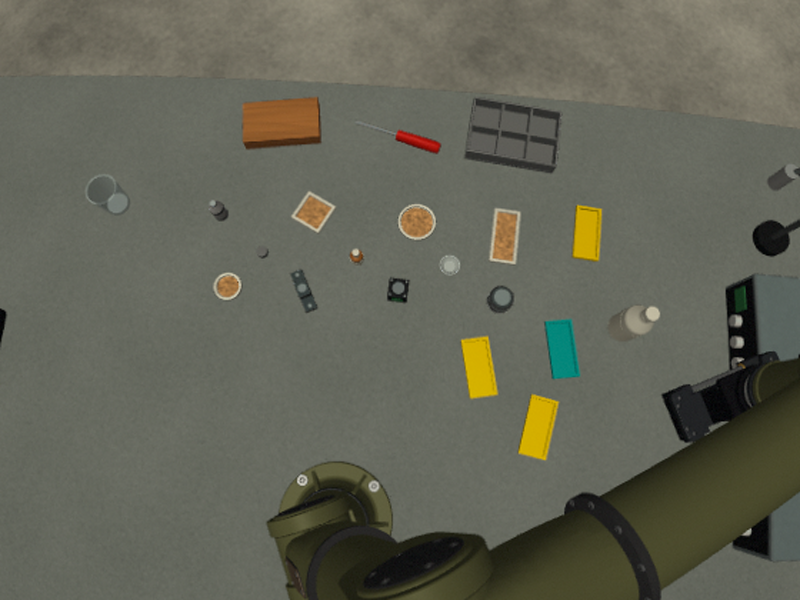

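View pics/scene0.png

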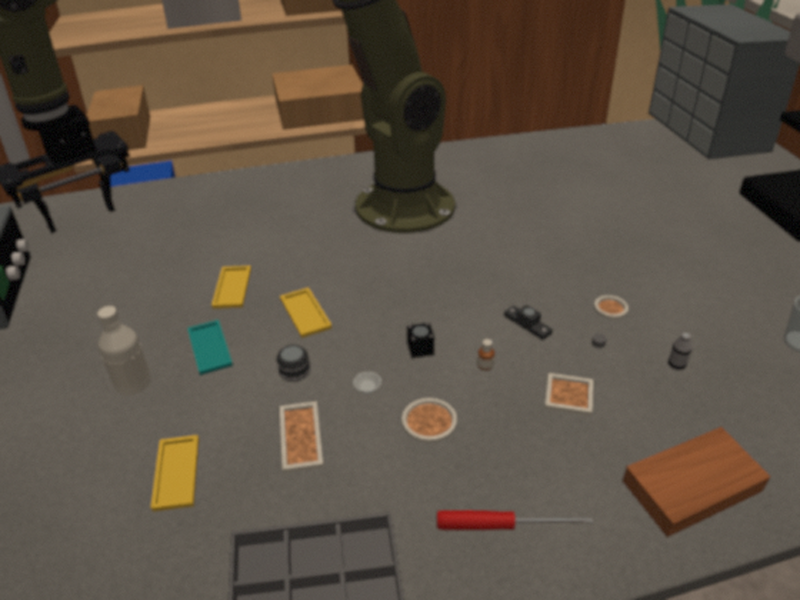

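The top view shows:

- **Parts:** slim objective (218,210), wide objective (501,298), cube (398,290), slider (304,290), oil bottle (356,256).
- **White nests:** small round (228,286), square (313,211), large round (417,222), oblong (505,236).
- **Look-alikes to avoid:** yellow trays at (587,233), (479,367) and (539,427), the turquoise tray (562,349), a glass dish (450,265) and a black disc (263,252).

Next I'll take a close crop to check these choices.

```bash
cat > h.py <<'E'
from bench import ctrl,get_image
import cv2,numpy as np
from scipy.spatial.transform import Rotation as R
def undist(d,u,v):
    K=np.array([[d["fx"],0,d["cx"]],[0,d["fy"],d["cy"]],[0,0,1]])
    return cv2.undistortPoints(np.array([[[u,v]]],float),K,np.array([d["k1"],0,0,0.]))[0,0]
def world(d,T,u,v,z):
    x,y=undist(d,u,v); r=T[:3,:3]@[x,y,1]; o=T[:3,3]
    return o+r*(z-o[2])/r[2]
def tool():
    s=ctrl.get_state();T=np.eye(4);T[:3,:3]=R.from_rotvec(s["tool_rot"]).as_matrix();T[:3,3]=s["position"];return T
def wrist():
    T=tool();d=get_image("wrist");return d,T@np.array(d["T_tool_cam"])
def go(p,yaw=None):
    """shift in tool mm to bring TCP to world p; yaw of tool x; """
    T=tool();print("shift mm",np.round(T[:3,:3].T@(np.array(p)-T[:3,3])*1000,1),"yaw of tool y now",np.round(np.degrees(np.arctan2(T[1,1],T[0,1])),1), "tilt",np.round(T[:3,2],3))
E
python3 - <<'E'
from h import *
d=get_image("top");p=d["pixels"][115:235,140:390,::-1]
cv2.imwrite("pics/crop.png",cv2.resize(p,None,fx=3.2,fy=3.2,interpolation=cv2.INTER_CUBIC))
T=np.array(d["T"])
for n,u,v,z in [("slim",218,210,.04),("wide",501,298,.03),("cube",398,290,.03),("slider",304,290,.015),("oil",356,256,.026),("nslim",228,286,.006),("ncube",313,211,.006),("nwide",417,222,.006),("nslider",505,236,.006)]:
    print(n,world(d,T,u*.7,v*.7,z).round(3))
go([.5,0,.2])
E
```

```text
slim [0.6   0.302 0.04 ]
wide [ 0.455 -0.3    0.03 ]
cube [ 0.456 -0.089  0.03 ]
slider [0.446 0.105 0.015]
oil [0.524 0.003 0.026]
nslim [0.445 0.268 0.006]
ncube [0.625 0.106 0.006]
nwide [ 0.616 -0.119  0.006]
nslider [ 0.599 -0.309  0.006]
shift mm [ 458.3 -449.5   22.3] yaw of tool y now -66.4 tilt [-0.001  0.001 -1.   ]
```

View pics/crop.png

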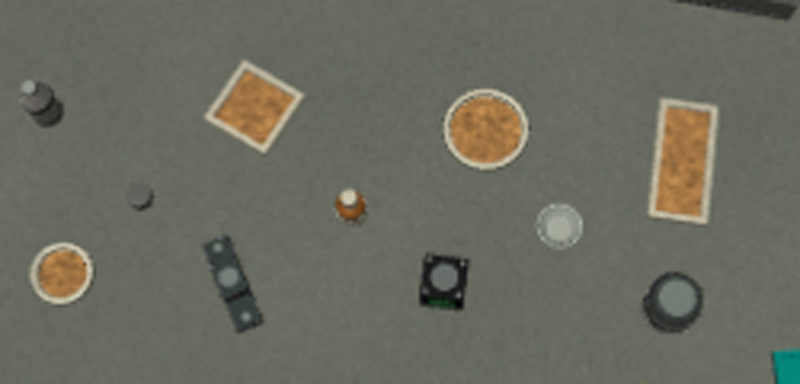

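The crop confirms the choices: each part and each white nest shows the shape described, and the trays, dish and disc stay out of it. I'll compute orientations from the crop corners.

```bash
python3 - <<'E'
from h import *
d=get_image("top");T=np.array(d["T"])
W=lambda q,z:np.array([world(d,T,140+u/3.2,115+v/3.2,z)[:2] for u,v in q])
def rect(n,q,z):
    w=W(q,z);c=w.mean(0);a=w[1]-w[0]+w[2]-w[3];b=w[3]-w[0]+w[2]-w[1]
    print(n,c.round(3),"edges",np.round([np.linalg.norm(a)/2,np.linalg.norm(b)/2],3),"ang",np.degrees([np.arctan2(*a[::-1]),np.arctan2(*b[::-1])]).round(1))
rect("ncube",[(245,61),(303,96),(264,151),(205,117)],.009)
rect("nslider",[(661,99),(718,106),(707,222),(649,214)],.009)
rect("cube",[(426,254),(468,257),(464,298),(421,295)],.04)
w=W([(218,242),(250,327)],.012);print("slider",w.mean(0).round(3),np.degrees(np.arctan2(*(w[1]-w[0])[::-1])).round(1),np.linalg.norm(w[1]-w[0]).round(3))
print("nslim",W([(62,273)],.009),"nwide",W([(486,129)],.009),"wide",W([(677,298)],.038),"slim",W([(30,88)],.064),"disc",W([(140,196)],.01))
go([.455,-.3,.12])
E
```

```text
ncube [0.622 0.105] edges [0.068 0.067] ang [-117.6  151.9]
nslider [ 0.599 -0.309] edges [0.055 0.118] ang [-93.2 176. ]
cube [ 0.459 -0.09 ] edges [0.038 0.038] ang [-89.9 178. ]
slider [0.444 0.104] -153.9 0.087
nslim [[0.44418168 0.26751882]] nwide [[ 0.61479616 -0.11883313]] wide [[ 0.45485349 -0.30065112]] slim [[0.60444563 0.30508613]] disc [[0.52395936 0.20307572]]
shift mm [ 296.9 -192.7  102.2] yaw of tool y now -66.4 tilt [-0.     0.001 -1.   ]
```

```bash
python3 -m crank '[[[30,-19,6,0,-1],[30,-19,6,0,-1],[30,-19,6,0,-1],[30,-19,6,0,-1],[30,-19,6,0,-1],[30,-19,6,0,-1],[30,-19,6,0,-1],[30,-19,6,0,-1],[30,-19,6,0,-1],[27,-22,6,0,-1]]]' 25
cat >> h.py <<'E'
def look(name):
    d,T=wrist();np.savez(f"{name}.npz",T=T,**{k:d[k] for k in("fx","fy","cx","cy","k1")})
    cv2.imwrite(f"pics/{name}.png",cv2.resize(d["pixels"][:,:,::-1],(800,600),interpolation=cv2.INTER_CUBIC))
def px(name,u,v,z):
    d=np.load(f"{name}.npz");return world(d,d["T"],u*.7,v*.7,z)
E
python3 -c "
from h import *
look('w1');go([.455,-.3,.012])"
```

```text
time: 1.08
position: [0.4563, -0.2984, 0.1624]
tool_rot: [3.075, 0.643, 0.001]
ft_force: [0.5, -0.4, -1.1]
grip_width: 0.998
grip_force: 0.0
shift mm [ -9.4   8.5 149.2] yaw of tool y now -65.8 tilt [ 0.001  0.006 -1.   ]
```

View pics/w1.png

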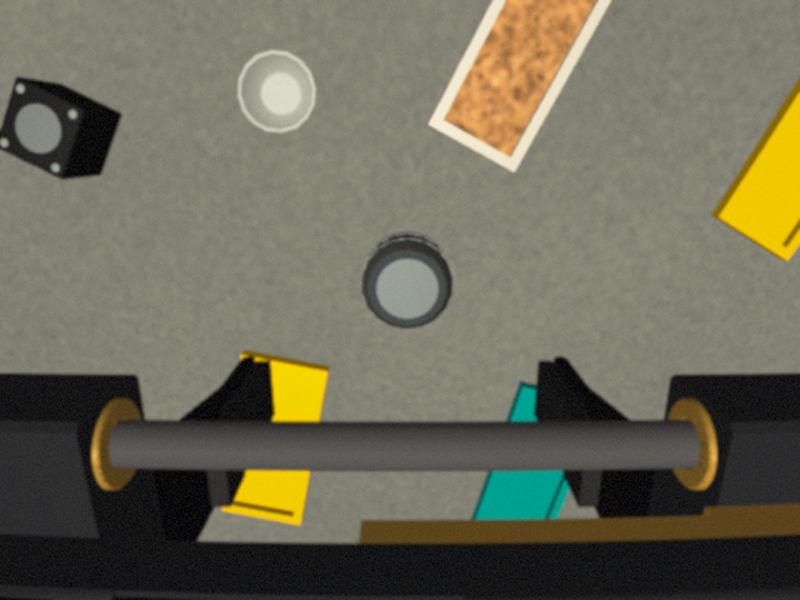

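The wrist view shows the wide objective's lens at (407,287), the dish at (277,91) and the cube at (38,128). It agrees with the top-camera layout.

```bash
python3 -c "
from h import *
p=px('w1',407,286,.037);print(p);print('cube',px('w1',38,128,.04))
go([p[0],p[1],.011])"
```

```text
[ 0.45736701 -0.29918092  0.037     ]
cube [ 0.45925233 -0.08699947  0.04      ]
shift mm [ -6.9   8.8 150.2] yaw of tool y now -65.8 tilt [ 0.001  0.006 -1.   ]
```

```bash
python3 -m crank '[[[0,0,30,0,-1],[0,0,30,0,-1],[0,0,30,0,-1],[0,0,10,0,-1],[0,0,0,0,-1],[0,0,0,0,-1],[0,0,0,0,-1]]]'
python3 -c "
from h import *
go([.456,-.3,.011])
look('w2')"
```

```text
time: 1.72
position: [0.4563, -0.3009, 0.0645]
tool_rot: [3.073, 0.641, 0.003]
ft_force: [-0.3, -0.3, 0.9]
grip_width: 1.0
grip_force: 0.0
shift mm [-0.  -1.1 53.5] yaw of tool y now -66.4 tilt [ 0.003 -0.002 -1.   ]
```

View pics/w2.png

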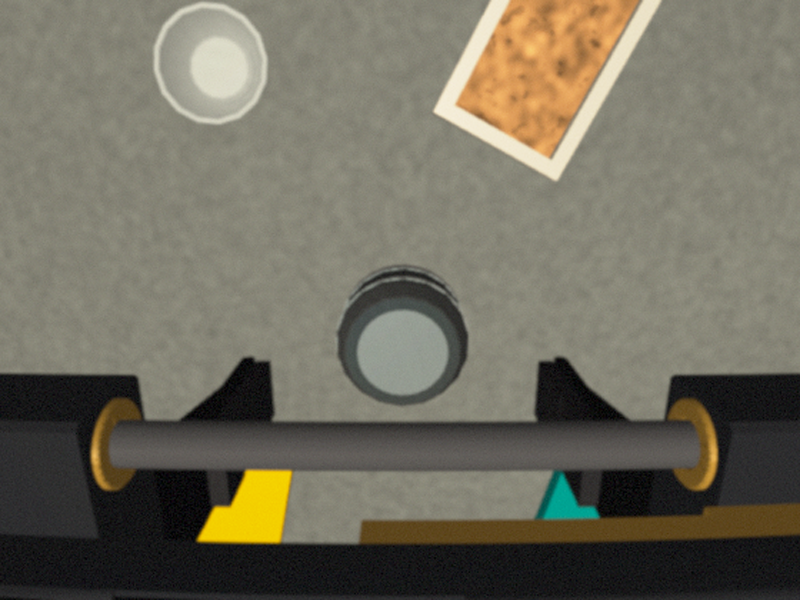

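The lens sits at (403,352), centred between the fingers at 404.

```bash
python3 -c "
from h import *
p=px('w2',403,350,.037);print(p)
go([p[0],p[1],.011])"
```

```text
[ 0.45682504 -0.29975403  0.037     ]
shift mm [ 0.7 -1.2 53.7] yaw of tool y now -66.4 tilt [ 0.003 -0.002 -1.   ]
```

```bash
python3 -m crank '[[[1,-1,20,0,-1],[0,0,20,0,-1],[0,0,14,0,-1],[0,0,0,0,-1],[0,0,0,0,1],[0,0,0,0,1],[0,0,0,0,1],[0,0,0,0,1],[0,0,0,0,1],[0,0,0,0,1]]]' 30
python3 -c "
from h import *
go([.615,-.119,.15])"
```

```text
time: 2.6
position: [0.4559, -0.2989, 0.0091]
tool_rot: [3.074, 0.642, 0.001]
ft_force: [0.5, -0.5, 0.1]
grip_width: 0.633
grip_force: 1.2
shift mm [ 217.9 -101.1 -140.9] yaw of tool y now -66.4 tilt [ 0.001 -0.001 -1.   ]
```

```bash
python3 -m crank '[[[0,0,0,0,1],[0,0,0,0,1],[0,0,0,0,1],[0,0,-10,0,1],[0,0,-20,0,1],[0,0,-20,0,1],[20,-9,-20,0,1],[30,-14,0,0,1],[30,-14,0,0,1],[30,-14,0,0,1]]]'
python3 -m crank '[[[30,-14,0,0,1],[30,-14,0,0,1],[30,-14,0,0,1],[10,-5,0,0,1],[4,-2,0,0,1],[0,0,0,0,1],[0,0,0,0,1]]]'
python3 -c "
from h import *
go([.615,-.119,.013]);look('w3')"
```

```text
time: 3.43
position: [0.5362, -0.2068, 0.0791]
tool_rot: [-3.075, -0.64, 0.001]
ft_force: [-0.6, 0.3, -2.4]
grip_width: 0.587
grip_force: 30.0
time: 4.02
position: [0.6103, -0.1229, 0.0781]
tool_rot: [3.075, 0.64, -0.004]
ft_force: [-0.8, 0.0, -1.9]
grip_width: 0.586
grip_force: 30.0
shift mm [ 6.  -1.8 65. ] yaw of tool y now -66.5 tilt [-0.002 -0.001 -1.   ]
```

View pics/w3.png

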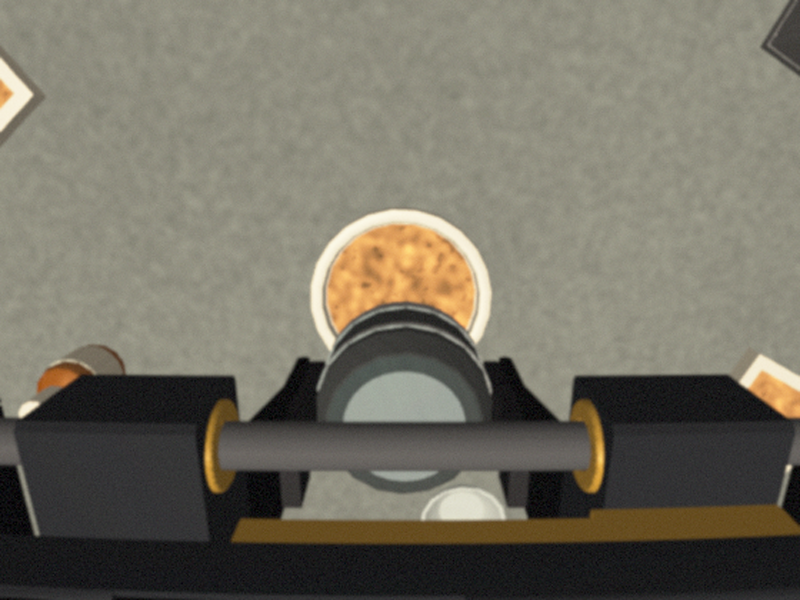

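The nest ring spans columns 311 to 492 with its far edge at (401,209). The held objective is at column 404. I'll compute the centre.

```bash
python3 -c "
from h import *
T=tool();a=px('w3',401,209,.009)-T[:3,0]*.041;l=px('w3',311,290,.009);r=px('w3',492,290,.009);print(a,(l+r)/2,np.linalg.norm(l-r))
go([*a[:2],.013])"
```

```text
[ 0.61712147 -0.11794294  0.00909156] [ 0.62178948 -0.11613284  0.009     ] 0.08109917852171744
shift mm [ 8.7 -2.5 65.1] yaw of tool y now -66.5 tilt [-0.002 -0.001 -1.   ]
```

```bash
python3 -m crank '[[[4,-1,10,0,1],[4,-1,15,0,1],[0,0,15,0,1],[0,0,12,0,1],[0,0,8,0,1],[0,0,4,0,1],[0,0,1,0,1],[0,0,0,0,1],[0,0,0,0,1]]]'
python3 -c "
from h import *
go([.617,-.118,.012])"
```

```text
time: 4.82
position: [0.6187, -0.1164, 0.014]
tool_rot: [3.075, 0.642, 0.002]
ft_force: [0.1, 0.0, -1.5]
grip_width: 0.589
grip_force: 30.0
shift mm [-2.2  0.7  2. ] yaw of tool y now -66.4 tilt [ 0.001 -0.    -1.   ]
```

```bash
python3 -m crank '[[[-1,0,1,0,1],[0,0,0.5,0,1],[0,0,0,0,1],[0,0,0,0,1]]]'
```

```text
time: 5.15
position: [0.6174, -0.1168, 0.0122]
tool_rot: [3.075, 0.642, 0.001]
ft_force: [0.8, 0.0, -2.4]
grip_width: 0.589
grip_force: 30.0
```

```bash
python3 -m crank '[[[0,0,1,0,1],[0,0,0,0,1],[0,0,0,0,1]]]'; python3 -m crank '[[[0,0,0.5,0,1],[0,0,0,0,1],[0,0,0,0,1]]]'
```

```text
time: 5.4
position: [0.6174, -0.1168, 0.0121]
tool_rot: [3.075, 0.642, -0.0]
ft_force: [-3.5, -0.4, 5.5]
grip_width: 0.587
grip_force: 30.0
time: 5.65
position: [0.6174, -0.1168, 0.0121]
tool_rot: [3.075, 0.642, -0.0]
ft_force: [-4.9, 0.1, 8.5]
grip_width: 0.587
grip_force: 30.0
```

```bash
python3 -m crank '[[[0,0,-0.7,0,1],[0,0,0,0,-1],[0,0,0,0,-1],[0,0,0,0,-1],[0,0,0,0,-1],[0,0,0,0,-1],[0,0,0,0,-1],[0,0,-5,0,-1],[0,0,-20,0,-1],[0,0,-30,0,-1]]]'
python3 -m crank '[[[0,0,-30,0.105,-1],[0,0,-30,0.105,-1],[0,0,0,0.105,-1],[0,0,0,0.105,-1],[0,0,0,0,-1]]]'
python3 -c "
from h import *
look('w4');go([.459,-.088,.1])"
```

```text
time: 6.48
position: [0.6147, -0.1164, 0.064]
tool_rot: [-3.073, -0.642, 0.009]
ft_force: [0.3, 0.1, -0.6]
grip_width: 0.994
grip_force: 0.0
time: 6.9
position: [0.6178, -0.1168, 0.1276]
tool_rot: [3.141, -0.017, 0.003]
ft_force: [-0.4, 0.4, -1.3]
grip_width: 1.002
grip_force: 0.0
shift mm [-158.5  -27.7   26.7] yaw of tool y now -90.3 tilt [ 0.001 -0.    -1.   ]
```

View pics/w4.png

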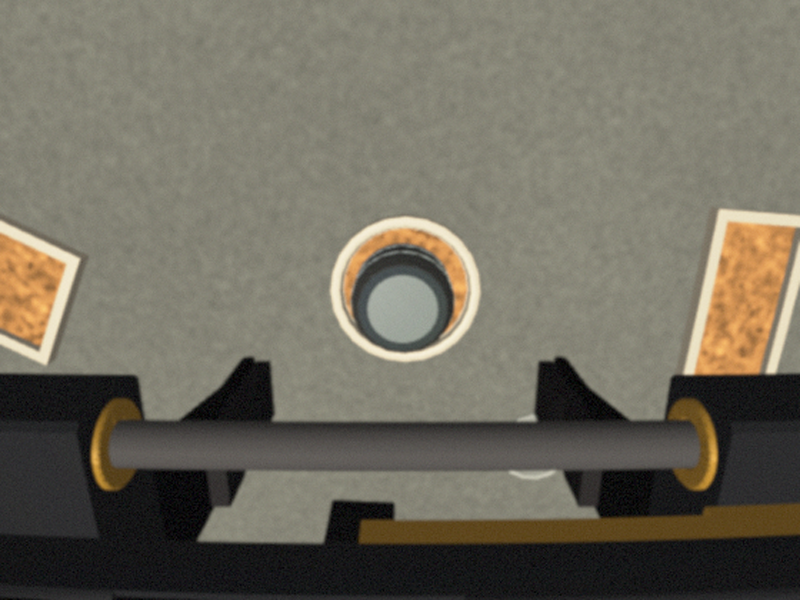

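The wide objective is standing inside its nest: lens at (403,310), ring centre at about (405,289). The row difference is parallax from the lens height. On to the cube.

```bash
python3 -m crank '[[[-20,-4,5,0,-1],[-35,-6,5,0,-1],[-35,-6,5,0,-1],[-35,-6,5,0,-1],[-23,-4,5,0,-1],[-10,-2,0,0,-1],[0,0,0,0,-1],[0,0,0,0,-1],[0,0,0,0,-1]]]'
python3 -c "
from h import *
print(px('w4',405,289,.009),px('w4',403,310,.037))
look('w5');go([.459,-.088,.015])"
```

```text
time: 7.7
position: [0.4614, -0.0877, 0.102]
tool_rot: [3.141, -0.011, 0.004]
ft_force: [-0.8, 0.8, 0.5]
grip_width: 0.995
grip_force: 0.0
[ 0.61854872 -0.11736742  0.009     ] [ 0.61519818 -0.1162808   0.037     ]
shift mm [-2.5  0.4 86.8] yaw of tool y now -90.4 tilt [ 0.002  0.    -1.   ]
```

View pics/w5.png

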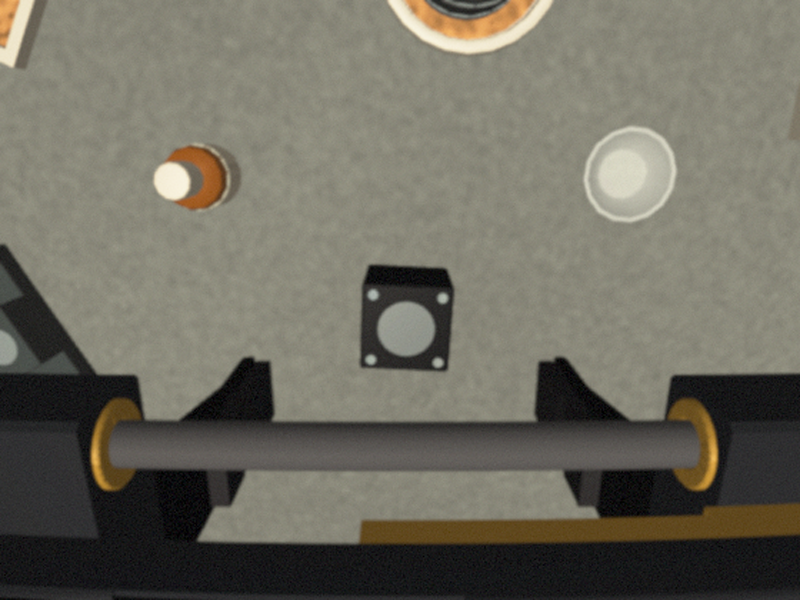

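The cube's window is at (406,329), centred between the fingers and turned about 2° clockwise. The oil bottle at (190,178) is well clear.

```bash
python3 -c "
from h import *
p=px('w5',406,329,.04);print(p);go([p[0],p[1],.014])"

```

```text
[ 0.45874984 -0.08850085  0.04      ]
shift mm [-2.8  0.9 87.8] yaw of tool y now -90.4 tilt [ 0.002  0.    -1.   ]
```

```bash
python3 -m crank '[[[-2,1,20,0.035,-1],[0,0,25,0,-1],[0,0,20,0,-1],[0,0,15,0,-1],[0,0,7,0,-1],[0,0,0,0,0],[0,0,0,0,1],[0,0,0,0,1],[0,0,0,0,1],[0,0,0,0,1]]]'
python3 -m crank '[[[0,0,0,0,1],[0,0,0,0,1],[0,0,0,0,1],[0,0,0,0,1],[0,0,0,0,1],[0,0,0,0,1],[0,0,0,0,1]]]'
```

```text
time: 8.58
position: [0.4584, -0.0886, 0.0152]
tool_rot: [3.14, -0.068, 0.003]
ft_force: [-0.5, 0.4, 0.4]
grip_width: 0.711
grip_force: 0.0
time: 9.17
position: [0.4576, -0.0885, 0.0145]
tool_rot: [3.141, -0.068, 0.0]
ft_force: [-0.1, -1.0, 3.8]
grip_width: 0.454
grip_force: 30.0
```

```bash
python3 -m crank '[[[0,0,-10,0,1],[0,0,-20,0,1],[0,0,-30,0,1],[0,0,-20,0.111,1],[0,0,0,0.111,1],[0,0,0,0.111,1],[0,0,0,0.111,1],[0,0,0,0,1]]]'
python3 -c "
from h import *
go([.622,.105,.095])"
```

```text
time: 9.83
position: [0.4574, -0.0884, 0.0947]
tool_rot: [3.048, -0.762, 0.0]
ft_force: [0.3, -0.7, -0.5]
grip_width: 0.454
grip_force: 30.0
shift mm [  54.3 -248.1   -0.3] yaw of tool y now -118.1 tilt [ 0. -0. -1.]
```

```bash
python3 -m crank '[[[0,0,-20,0,1],[6,-30,0,0,1],[8,-36,0,0,1],[8,-36,0,0,1],[8,-36,0,0,1],[8,-36,0,0,1],[8,-36,0,0,1],[5,-24,0,0,1],[3,-14,20,0,1],[0,0,0,0,1]]]'
python3 -m crank '[[[0,0,0,0,1],[0,0,0,0,1]]]'
python3 -c "
from h import *
look('w6');go([.622,.105,.017])"
```

```text
time: 10.67
position: [0.6206, 0.1096, 0.0911]
tool_rot: [-3.05, 0.745, 0.007]
ft_force: [-1.9, -1.3, -1.8]
grip_width: 0.458
grip_force: 30.0
time: 10.83
position: [0.6209, 0.1044, 0.0941]
tool_rot: [3.048, -0.756, -0.001]
ft_force: [0.4, 0.7, -0.8]
grip_width: 0.455
grip_force: 30.0
shift mm [ 0.2 -1.2 77.7] yaw of tool y now -117.9 tilt [ 0.    -0.001 -1.   ]
```

View pics/w6.png

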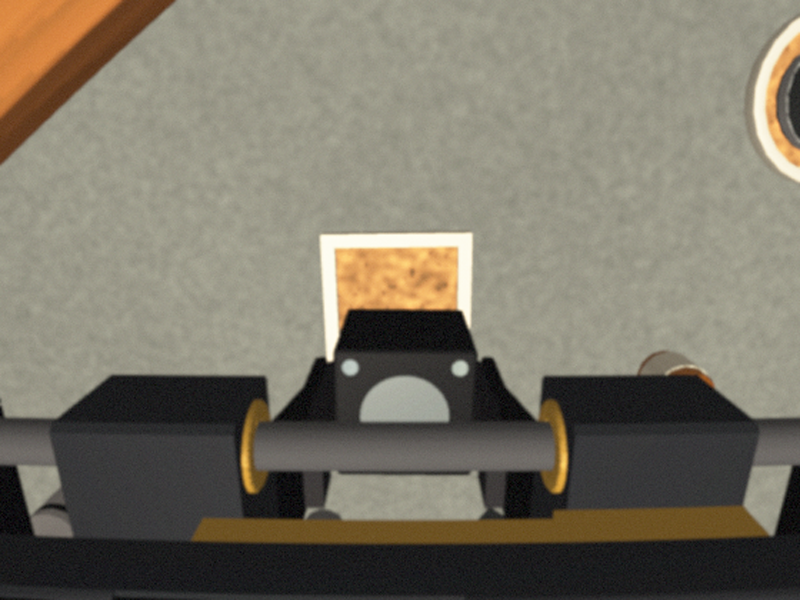

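The nest's far edge runs from (320,235) to (473,233), parallel to the tool. The held cube is centred near column 405.

```bash
python3 -c "
from h import *
T=tool();a=(px('w6',320,235,.009)+px('w6',473,233,.009))/2-T[:3,0]*.035;print(a)
go([*a[:2],.018])"
```

```text
[0.62299367 0.10656891 0.00897967]
shift mm [ 0.3 -3.1 76.7] yaw of tool y now -117.9 tilt [ 0.    -0.001 -1.   ]
```

```bash
python3 -m crank '[[[0,-3,10,0,1],[0,0,20,0,1],[0,0,20,0,1],[0,0,14,0,1],[0,0,7,0,1],[0,0,3,0,1],[0,0,1,0,1],[0,0,0,0,1],[0,0,0,0,1]]]'
python3 -m crank '[[[0,0,1,0,1],[0,0,0,0,1],[0,0,0,0,1]]]'
```

```text
time: 11.63
position: [0.6236, 0.1083, 0.0203]
tool_rot: [-3.048, 0.758, -0.003]
ft_force: [-0.4, 0.6, -0.8]
grip_width: 0.459
grip_force: 30.0
time: 11.88
position: [0.623, 0.1081, 0.0187]
tool_rot: [-3.049, 0.758, -0.001]
ft_force: [-0.5, 0.2, -0.7]
grip_width: 0.456
grip_force: 30.0
```

```bash
python3 -m crank '[[[0,0,1,0,1],[0,0,0,0,1],[0,0,0,0,1]]]'; python3 -m crank '[[[0,0,0.7,0,1],[0,0,0,0,1],[0,0,0,0,1]]]'
```

```text
time: 12.13
position: [0.6231, 0.1082, 0.0176]
tool_rot: [-3.049, 0.758, -0.001]
ft_force: [1.2, 0.3, 1.6]
grip_width: 0.456
grip_force: 30.0
time: 12.38
position: [0.6231, 0.1082, 0.0175]
tool_rot: [3.049, -0.758, 0.001]
ft_force: [-1.0, -1.2, 5.3]
grip_width: 0.46
grip_force: 30.0
```

```bash
python3 -m crank '[[[0,0,-0.5,0,1],[0,0,0,0,-0.5],[0,0,0,0,-1],[0,0,0,0,-1],[0,0,0,0,-1],[0,0,0,0,-1],[0,0,0,0,-1],[0,0,-5,0,-1],[0,0,-20,0,-1],[0,0,-30,0,-1]]]'
python3 -m crank '[[[0,0,-30,-0.118,-1],[0,0,-20,-0.118,-1],[0,0,0,-0.118,-1],[0,0,0,-0.118,-1],[0,0,0,-0.118,-1],[0,0,0,-0.118,-1],[0,0,0,-0.118,-1],[0,0,0,-0.118,-1],[0,0,0,0,-1],[0,0,0,0,-1]]]'
python3 -c "
from h import *
look('w7');go([.444,.104,.1])"
```

```text
time: 13.22
position: [0.6202, 0.1075, 0.0698]
tool_rot: [3.047, -0.757, -0.009]
ft_force: [0.3, -0.2, -0.0]
grip_width: 0.983
grip_force: 0.0
time: 14.05
position: [0.6228, 0.108, 0.1222]
tool_rot: [-3.061, -0.706, -0.0]
ft_force: [-0.3, -0.4, 0.8]
grip_width: 1.0
grip_force: 0.0
shift mm [-162.5  -74.7   22.2] yaw of tool y now -64.0 tilt [ 0. -0. -1.]
```

View pics/w7.png

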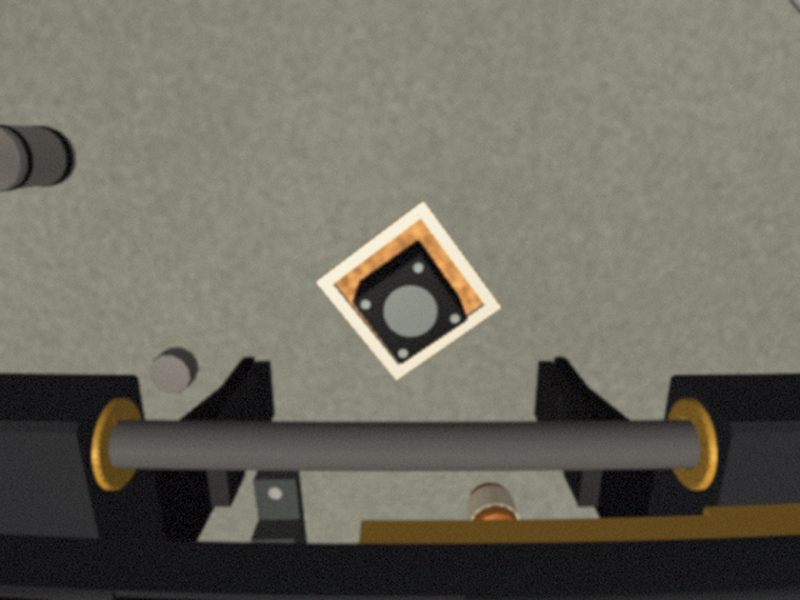

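The cube sits squarely inside its nest: window (411,311), nest centre about (409,291). The oil bottle at (493,505) is undisturbed. On to the slider.

```bash
python3 -m crank '[[[-20,-9,5,0,-1],[-30,-14,5,0,-1],[-30,-14,5,0,-1],[-30,-14,5,0,-1],[-30,-14,0,0,-1],[-16,-7,0,0,-1],[-6,-3,0,0,-1],[0,0,0,0,-1],[0,0,0,0,-1],[0,0,0,0,-1]]]'
python3 -c "
from h import *
print(px('w7',411,311,.04),px('w7',409,291,.009))
look('w8');go([.444,.104,.011])"
```

```text
time: 14.93
position: [0.4459, 0.1042, 0.1026]
tool_rot: [-3.06, -0.71, -0.003]
ft_force: [0.3, 0.6, 0.0]
grip_width: 0.997
grip_force: 0.0
[0.62350274 0.10535234 0.04      ] [0.62461424 0.10667244 0.009     ]
shift mm [-1.8 -0.5 91.4] yaw of tool y now -63.9 tilt [ 0.001  0.001 -1.   ]
```

View pics/w8.png

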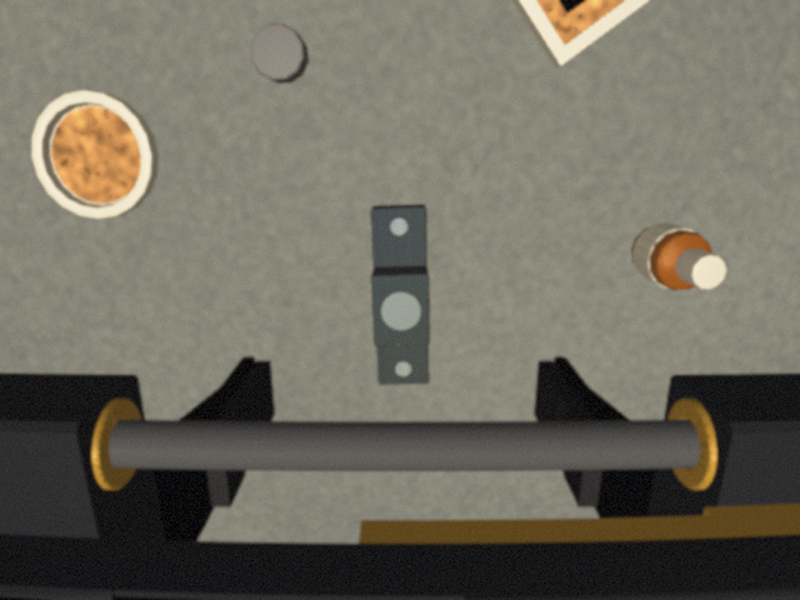

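The slider's housing dot is at (401,311), with the bar nearly parallel to the tool's x axis. The small nest is at about (92,154).

```bash
python3 -c "
from h import *
p=px('w8',401,311,.03);print(p,px('w8',92,154,.009));a=px('w8',399,227,.012);b=px('w8',403,369,.012);print((a+b)/2,np.degrees(np.arctan2(*(a-b)[1::-1])));go([*p[:2],.009])"
```

```text
[0.44737372 0.1070941  0.03      ] [0.44686938 0.26980967 0.009     ]
[0.44714974 0.10706152 0.012     ] 27.57214970480786
shift mm [ 2.6 -1.8 93.4] yaw of tool y now -63.9 tilt [ 0.001  0.001 -1.   ]
```

```bash
python3 -m crank '[[[2.5,-2,20,-0.025,-1],[0,0,25,0,-1],[0,0,25,0,-1],[0,0,15,0,-1],[0,0,8,0,-1],[0,0,0,0,0],[0,0,0,0,1],[0,0,0,0,1],[0,0,0,0,1],[0,0,0,0,1]]]'
python3 -m crank '[[[0,0,0,0,1],[0,0,0,0,1],[0,0,0,0,1],[0,0,0,0,1],[0,0,0,0,1],[0,0,0,0,1],[0,0,0,0,1],[0,0,0,0,1],[0,0,0,0,1],[0,0,0,0,1]]]'
```

```text
time: 15.82
position: [0.4466, 0.107, 0.01]
tool_rot: [3.05, 0.749, 0.003]
ft_force: [-0.7, 0.0, -0.1]
grip_width: 0.709
grip_force: 0.0
time: 16.65
position: [0.4457, 0.1067, 0.0091]
tool_rot: [3.051, 0.749, 0.0]
ft_force: [0.7, -1.1, 0.5]
grip_width: 0.298
grip_force: 30.0
```

```bash
python3 -m crank '[[[0,0,-10,0,1],[0,0,-20,0,1],[0,0,-30,0,1],[0,0,-30,0.109,1],[0,0,-10,0.109,1],[0,0,0,0.109,1],[0,0,0,0.109,1],[0,0,0,0.109,1],[0,0,0,0,1]]]'
python3 -c "
from h import *
go([.599,-.309,.105])"
```

```text
time: 17.4
position: [0.4453, 0.1071, 0.1094]
tool_rot: [3.14, -0.103, 0.0]
ft_force: [-0.4, -0.6, -1.3]
grip_width: 0.294
grip_force: 30.0
shift mm [180.6 405.1   4.4] yaw of tool y now -93.8 tilt [ 0. -0. -1.]
```

```bash
python3 -m crank '[[[8,18,0,0,1],[14,34,0,0,1],[14,34,0,0,1],[14,34,0,0,1],[14,34,0,0,1],[14,34,0,0,1],[14,34,0,0,1],[14,34,0,0,1],[14,34,0,0,1],[14,34,0,0,1]]]'
python3 -m crank '[[[14,34,0,0,1],[12,29,0,0,1],[8,18,0,0,1],[0,0,0,0,1],[0,0,0,0,1],[0,0,0,0,1]]]'
python3 -c "
from h import *
look('w9');go([.599,-.309,.012])"
```

```text
time: 18.23
position: [0.559, -0.2264, 0.109]
tool_rot: [-3.14, 0.094, 0.001]
ft_force: [0.8, 0.4, -1.5]
grip_width: 0.299
grip_force: 30.0
time: 18.73
position: [0.5876, -0.3063, 0.1086]
tool_rot: [-3.138, 0.095, 0.001]
ft_force: [-0.1, 0.6, -1.5]
grip_width: 0.294
grip_force: 30.0
shift mm [11.4  2.6 96.9] yaw of tool y now -93.4 tilt [-0.     0.002 -1.   ]
```

View pics/w9.png

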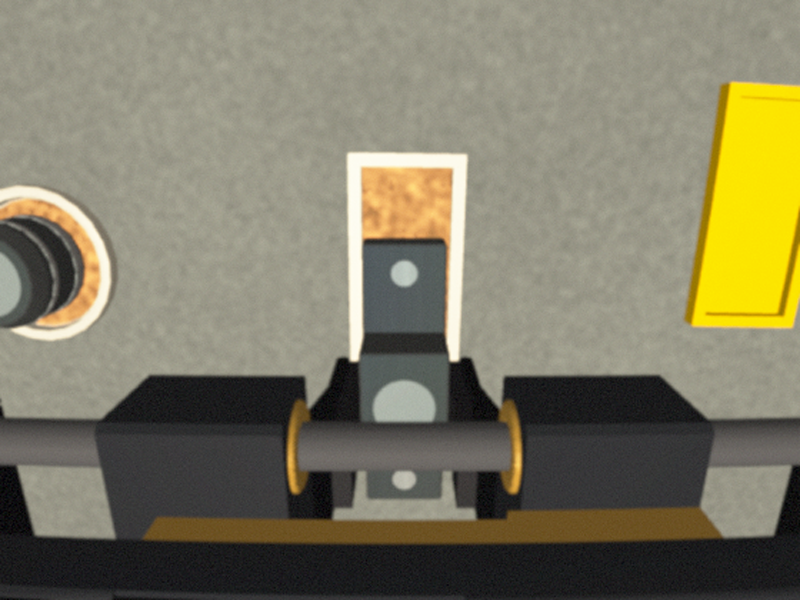

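The far edge of the oblong nest runs from (347,153) to (467,154), and the slider is parallel to it, near column 404.

```bash
python3 -c "
from h import *
T=tool();a=(px('w9',347,153,.009)+px('w9',467,154,.009))/2-T[:3,0]*.060;print(a);go([*a[:2],.012])"
```

```text
[ 0.59938022 -0.30832091  0.00902979]
shift mm [11.8  1.9 96.9] yaw of tool y now -93.4 tilt [-0.     0.002 -1.   ]
```

```bash
python3 -m crank '[[[6,1,15,0,1],[6,1,20,0,1],[0,0,20,0,1],[0,0,18,0,1],[0,0,12,0,1],[0,0,6,0,1],[0,0,3,0,1],[0,0,0,0,1],[0,0,0,0,1]]]'
python3 -m crank '[[[0,0,1,0,1],[0,0,0,0,1],[0,0,0,0,1]]]'
```

```text
time: 19.53
position: [0.6003, -0.3108, 0.016]
tool_rot: [3.139, -0.099, 0.002]
ft_force: [-0.3, -1.0, -1.1]
grip_width: 0.296
grip_force: 30.0
time: 19.78
position: [0.6, -0.311, 0.0149]
tool_rot: [3.139, -0.099, 0.002]
ft_force: [-1.0, 1.0, -1.5]
grip_width: 0.3
grip_force: 30.0
```

```bash
python3 -m crank '[[[0,0,1,0,1],[0,0,0,0,1],[0,0,0,0,1]]]'
```

```text
time: 20.03
position: [0.5995, -0.3107, 0.0131]
tool_rot: [3.14, -0.099, 0.0]
ft_force: [-0.0, -0.6, -1.3]
grip_width: 0.299
grip_force: 30.0
```

```bash
python3 -m crank '[[[0,-1.5,0.5,0,1],[0,0,0.7,0,1],[0,0,0,0,1],[0,0,0,0,1]]]'; python3 -m crank '[[[0,0,0.5,0,1],[0,0,0,0,1],[0,0,0,0,1]]]'
```

```text
time: 20.37
position: [0.5998, -0.3089, 0.0122]
tool_rot: [-3.14, 0.099, -0.0]
ft_force: [-1.0, 1.0, 0.4]
grip_width: 0.292
grip_force: 30.0
time: 20.62
position: [0.5998, -0.3089, 0.0122]
tool_rot: [-3.14, 0.099, -0.0]
ft_force: [-3.5, 1.6, 5.6]
grip_width: 0.295
grip_force: 30.0
```

```bash
python3 -m crank '[[[0,0,-0.5,0,1],[0,0,0,0,-0.5],[0,0,0,0,-1],[0,0,0,0,-1],[0,0,0,0,-1],[0,0,0,0,-1],[0,0,0,0,-1],[0,0,0,0,-1],[0,0,-5,0,-1],[0,0,-20,0,-1]]]'
python3 -m crank '[[[0,0,-30,0,-1],[0,0,-30,0,-1],[0,0,-30,0,-1],[0,0,-20,0,-1],[0,0,0,0,-1],[0,0,0,0,-1]]]'
python3 -c "
from h import *
look('w10');go([.603,.304,.13])"
```

```text
time: 21.45
position: [0.5971, -0.3081, 0.0338]
tool_rot: [-3.137, 0.099, 0.009]
ft_force: [0.4, -0.3, -0.9]
grip_width: 0.895
grip_force: 0.0
time: 21.95
position: [0.6006, -0.3095, 0.149]
tool_rot: [3.138, -0.099, 0.005]
ft_force: [0.0, -0.3, -0.5]
grip_width: 1.0
grip_force: 0.0
shift mm [ -35.2 -612.2   16.8] yaw of tool y now -93.6 tilt [ 0. -0. -1.]
```

View pics/w10.png

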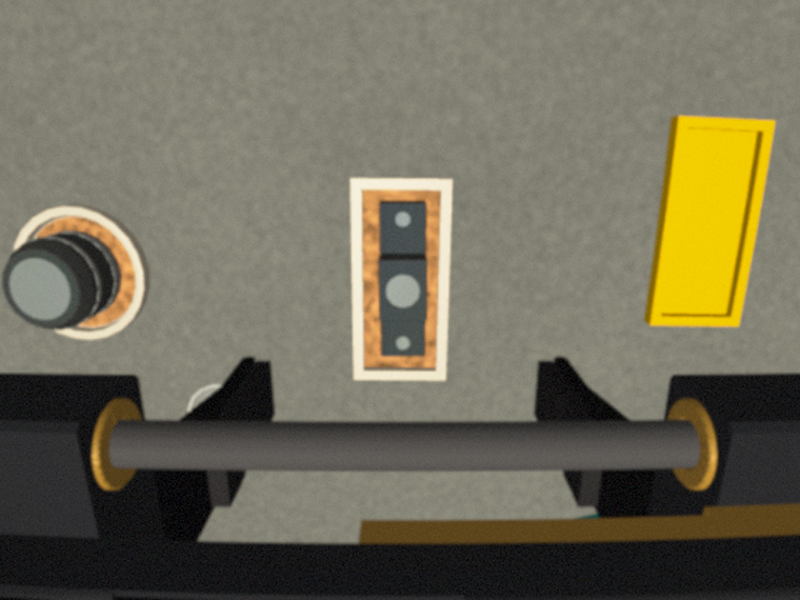

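The slider is centred and parallel in its nest, housing dot (403,291) inside the rim, and the wide objective is still in place. Now the slim objective. I've viewed 13 pictures, so I'll measure by code and keep the last view.

```bash
python3 -m crank '[[[0,-20,0,0,-1],[-2,-38,0,0,-1],[-2,-38,0,0,-1],[-2,-38,0,0,-1],[-2,-38,0,0,-1],[-2,-38,0,0,-1],[-2,-38,0,0,-1],[-2,-38,0,0,-1],[-2,-38,0,0,-1],[-2,-38,0,0,-1]]]'
python3 -m crank '[[[-3,-38,0,0,-1],[-3,-38,0,0,-1],[-3,-38,0,0,-1],[-3,-38,0,0,-1],[-3,-38,0,0,-1],[-3,-38,0,0,-1],[0,-22,0,0,-1],[0,0,0,0,-1],[0,0,0,0,-1],[0,0,0,0,-1]]]'
python3 - <<'E'
from h import *
go([.603,.304,.014]);look('w11')
im=cv2.imread('pics/w11.png');g=cv2.cvtColor(im,cv2.COLOR_BGR2GRAY).astype(int)
# coarse map of departure from bench colour in the free region
bg=np.median(im[:200].reshape(-1,3),0);print(bg)
m=(np.abs(im.astype(int)-bg).max(2)>30).astype(np.uint8);m[360:]=0
m=cv2.morphologyEx(m,cv2.MORPH_OPEN,np.ones((5,5)))
n,l,s,c=cv2.connectedComponentsWithStats(m)
for i in range(1,n):
    if s[i,4]>150:print(s[i],c[i].round(),im[l==i].mean(0).round())
print(g[200:400:8,360:460:5])
E
```

```text
time: 22.83
position: [0.603, 0.0547, 0.145]
tool_rot: [3.14, -0.099, -0.005]
ft_force: [1.9, 0.9, 0.3]
grip_width: 0.999
grip_force: 0.0
time: 23.67
position: [0.602, 0.3022, 0.1451]
tool_rot: [3.137, -0.1, -0.003]
ft_force: [-0.3, -0.4, 0.2]
grip_width: 0.999
grip_force: 0.0
shift mm [  1.1  -2.2 131. ] yaw of tool y now -93.7 tilt [-0.002 -0.002 -1.   ]
[119. 133. 134.]
[  664   142   136   161 12424] [736. 224.] [ 89. 111. 127.]
[367 247  53  43 953] [396. 262.] [68. 73. 77.]
[376 289  28  28 627] [390. 303.] [184. 195. 188.]
[[134 133 131 131 132 137 133 127 134 134 128 129 130 131 133 135 137 134
  134 137]
 [134 133 134 137 133 128 129 127 127 132 136 136 132 129 124 126 130 129
  130 131]
 [137 133 133 139 133 131 134 127 128 138 133 131 129 133 131 133 130 137
  133 131]
 [135 131 129 133 123 129 134 132 132 131 128 126 128 132 136 130 131 136
  131 132]
 [131 128 132 135 136 133 135 132 129 136 137 134 133 135 134 127 129 126
  126 132]
 [140 132 135 134 136 133 134 133 135 129 132 130 133 140 135 132 131 130
  130 134]
 [137 139 139 138 130 102  70  75 112 134 137 131 135 
[... 861 characters left out ...]
 134 136
  134 134]
 [137 136 137 136 137 134 132 131 131 137 140 133 134 133 134 134 131 135
  136 134]
 [137 140 139 141 137 134 135 130 138 132 131 136 134 132 131 133 138 133
  133 130]
 [134 132 133 132 127 133 129 131 139 139 137 137 141 135 132 130 131 128
  137 139]
 [134 141 142 138 139 136 136 134 134 129 133 135 131 133 134 134 137 133
  135 134]
 [136 134 138 136 134 134 138 136 133 133 132 130 135 136 135 135 130 130
  129 132]
 [133 144 141 135 133 138 135 140 138 136 136 132 133 135 140 136 136 137
  137 137]
 [137 137 134 139 136 134 134 136 138 133 138 133 133 132 132 131 133 132
  136 131]
 [136 138 138 137 142 131 133 134 137 136 135 132 133 135 138 137 131 135
  134 134]]
```

```bash
python3 -c "
from h import *
p=px('w11',390,303,.064);print(p,px('w11',395,247,0));go([*p[:2],.014])"
```

```text
[0.60589214 0.30834502 0.064     ] [0.62074785 0.30583082 0.        ]
shift mm [  3.1  -7.4 131.4] yaw of tool y now -93.7 tilt [-0.002 -0.002 -1.   ]
```

```bash
python3 -m crank '[[[3,-3,20,0,-1],[0,-3,25,0,-1],[0,0,25,0,-1],[0,0,25,0,-1],[0,0,20,0,-1],[0,0,12,0,-1],[0,0,4,0,-1],[0,0,0,0,0],[0,0,0,0,1],[0,0,0,0,1]]]'
python3 -c "
from h import *
go([.606,.307,.014])"
python3 -m crank '[[[0,0,0,0,1],[0,0,0,0,1],[0,0,0,0,1],[0,0,0,0,1],[0,0,0,0,1],[0,0,0,0,1],[0,0,0,0,1],[0,0,0,0,1],[0,0,0,0,1],[0,0,0,0,1]]]'
```

```text
time: 24.55
position: [0.6069, 0.3101, 0.0176]
tool_rot: [-3.139, 0.1, -0.004]
ft_force: [-0.2, -0.2, 0.0]
grip_width: 0.849
grip_force: 0.0
shift mm [-0.8  3.1  3.6] yaw of tool y now -93.6 tilt [ 0.003  0.001 -1.   ]
time: 25.38
position: [0.6057, 0.3095, 0.0158]
tool_rot: [3.14, -0.099, -0.0]
ft_force: [-0.3, -1.0, 1.2]
grip_width: 0.334
grip_force: 30.0
```

```bash
python3 -m crank '[[[0,0,-10,0,1],[0,0,-20,0,1],[0,0,-30,0,1],[0,0,-30,0,1],[0,0,0,0,1],[0,0,0,0,1]]]'
python3 -c "
from h import *
go([.446,.269,.105])"
```

```text
time: 25.88
position: [0.6071, 0.3109, 0.1089]
tool_rot: [-3.138, 0.099, -0.007]
ft_force: [-0.1, -0.1, -1.3]
grip_width: 0.335
grip_force: 30.0
shift mm [-158.1   52.     3.1] yaw of tool y now -93.6 tilt [ 0.005  0.002 -1.   ]
```

```bash
python3 -m crank '[[[-20,7,0,0,1],[-30,10,0,0,1],[-30,10,0,0,1],[-30,10,0,0,1],[-26,8,0,0,1],[-15,5,0,0,1],[-7,2,0,0,1],[0,0,0,0,1],[0,0,0,0,1],[0,0,0,0,1]]]'
python3 - <<'E'
from h import *
go([.446,.269,.0185]);look('w12')
im=cv2.imread('pics/w12.png').astype(int)
b=im[:370,250:560]; m=((b.min(2)>195)|((b[:,:,2]-b[:,:,0])>60)).astype(np.uint8)
m=cv2.morphologyEx(m,cv2.MORPH_OPEN,np.ones((5,5)))
n,l,s,c=cv2.connectedComponentsWithStats(m)
for i in range(1,n):
    if s[i,4]>300:
        print(s[i]+[250,0,0,0,0],c[i]+[250,0])
E
```

```text
time: 26.72
position: [0.446, 0.2678, 0.1058]
tool_rot: [-3.139, 0.101, -0.001]
ft_force: [0.2, 0.0, -0.3]
grip_width: 0.336
grip_force: 30.0
shift mm [-0.1 -1.1 87.3] yaw of tool y now -93.7 tilt [ 0.     0.001 -1.   ]
[ 343  245  115   99 8006] [400.14339246 292.0850612 ]
```

View pics/w12.png

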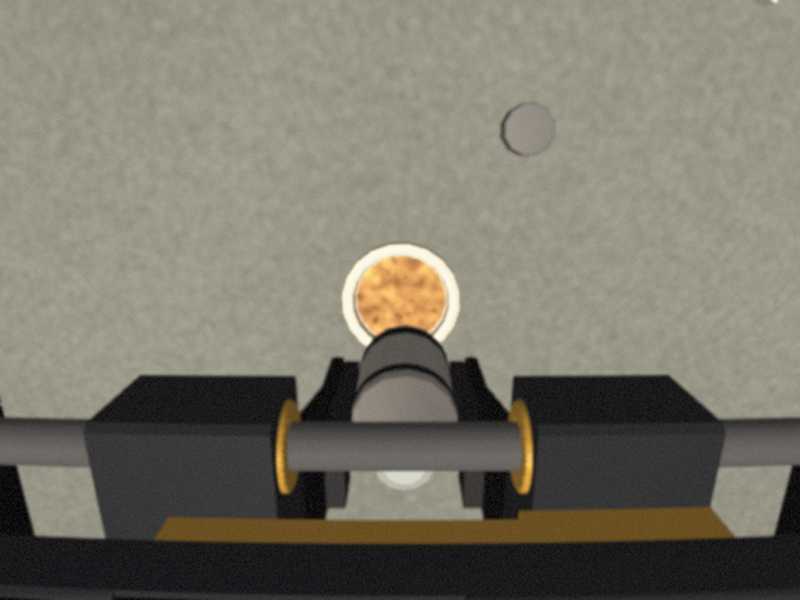

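The held slim objective is upright at column 404, with the small nest ahead of it: ring columns 343 to 458, top at row 244.

```bash
python3 -c "
from h import *
T=tool();a=px('w12',401,244,.009)-T[:3,0]*.030;l=px('w12',343,298,.009);r=px('w12',459,298,.009);print(a,(l+r)/2,np.linalg.norm(l-r));go([*a[:2],.0185])"
```

```text
[0.44517095 0.26941421 0.00899852] [0.44773429 0.2693031  0.009     ] 0.05836686490632848
shift mm [-0.9 -1.3 87.3] yaw of tool y now -93.7 tilt [ 0.     0.001 -1.   ]
```

```bash
python3 -m crank '[[[0,-1,15,0,1],[0,0,20,0,1],[0,0,20,0,1],[0,0,15,0,1],[0,0,9,0,1],[0,0,4,0,1],[0,0,1,0,1],[0,0,0,0,1],[0,0,0,0,1]]]'
python3 -m crank '[[[0,0,1,0,1],[0,0,0,0,1],[0,0,0,0,1]]]'
```

```text
time: 27.52
position: [0.4457, 0.2693, 0.0227]
tool_rot: [-3.139, 0.099, -0.002]
ft_force: [-0.0, -0.4, -1.6]
grip_width: 0.336
grip_force: 30.0
time: 27.77
position: [0.4452, 0.2688, 0.0213]
tool_rot: [-3.14, 0.099, -0.001]
ft_force: [0.8, -0.0, -1.0]
grip_width: 0.33
grip_force: 30.0
```

```bash
python3 -m crank '[[[0,0,1,0,1],[0,0,0,0,1],[0,0,0,0,1]]]'
```

```text
time: 28.02
position: [0.4448, 0.2687, 0.0198]
tool_rot: [3.14, -0.099, 0.0]
ft_force: [-0.3, 0.6, -0.8]
grip_width: 0.336
grip_force: 30.0
```

```bash
python3 -m crank '[[[1,0,1,0,1],[0,0,0,0,1],[0,0,0,0,1]]]'; python3 -m crank '[[[0,0,0.7,0,1],[0,0,0,0,1],[0,0,0,0,1]]]'
```

```text
time: 28.27
position: [0.4459, 0.2686, 0.0187]
tool_rot: [3.14, -0.099, -0.0]
ft_force: [-0.7, -0.1, -1.2]
grip_width: 0.333
grip_force: 30.0
time: 28.52
position: [0.4459, 0.2687, 0.0187]
tool_rot: [3.139, -0.099, 0.0]
ft_force: [-1.9, -0.8, 5.9]
grip_width: 0.331
grip_force: 30.0
```

```bash
python3 -m crank '[[[0,0,-0.5,0,1],[0,0,0,0,-0.3],[0,0,0,0,-1],[0,0,0,0,-1],[0,0,0,0,-1],[0,0,0,0,-1],[0,0,0,0,-1],[0,0,0,0,-1],[0,0,-5,0,-1],[0,0,-20,0,-1]]]'
python3 -m crank '[[[0,0,-30,0,-1],[0,0,-30,0,-1],[0,0,-30,0,-1],[0,0,-10,0,-1],[0,0,0,0,-1],[0,0,0,0,-1],[0,0,0,0,-1],[0,0,0,0,-1]]]'
python3 - <<'E'
from h import *
look('w13');im=cv2.imread('pics/w13.png').astype(int)
b=im[:370,250:560]
for nm,m in (("white",b.min(2)>175),("cork",(b[:,:,2]-b[:,:,0])>60)):
    m=cv2.morphologyEx(m.astype(np.uint8),cv2.MORPH_OPEN,np.ones((3,3)))
    n,l,s,c=cv2.connectedComponentsWithStats(m)
    for i in range(1,n):
        if s[i,4]>200: print(nm,s[i]+[250,0,0,0,0],c[i]+[250,0])
E
```

```text
time: 29.35
position: [0.4437, 0.2673, 0.0415]
tool_rot: [3.138, -0.099, -0.008]
ft_force: [-0.2, -1.0, -0.0]
grip_width: 0.928
grip_force: 0.0
time: 30.02
position: [0.4447, 0.2679, 0.1417]
tool_rot: [3.139, -0.099, -0.005]
ft_force: [-1.1, 0.1, 0.1]
grip_width: 0.999
grip_force: 0.0
white [ 349  231  103   99 2098] [400.13632031 274.06959009]
white [391 301  22  21 371] [401.59299191 310.77897574]
cork [ 361  240   80   64 1870] [398.40320856 264.21336898]
```

```bash
python3 -c "
from h import *
t=px('w13',402,311,.067);n=(px('w13',400.5,231,.009)+px('w13',400.5,330,.009))/2;print(t,n,np.linalg.norm((t-n)[:2]))
from bench import job
print(job.close_job())"
```

```text
[0.4461403  0.26863447 0.067     ] [0.44543685 0.26966318 0.009     ] 0.0012462190334608769
the job is handed in; nothing more can be done
None
```

The job is handed in, with no verdict returned: all four parts are released in their matching nests and looked centred and aligned in the wrist images (the slim one checked by code only, about 1 mm off centre), the oil bottle was left alone, and it took about 30 s of the 112 s.

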